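# Unbar the loaded casting stand

## Task

One of the two barred stands on the bench holds a casting under its bar. Lift that stand's bar straight up and level out of its two open-topped brackets until both ends are clear, then lower it, still level and grip plate up, onto the floor of the shallow steel tray and let go of it there. Leave the casting where it stands and the bar of the empty stand in its brackets.

Things in the scene. Friction and masses are not known exactly. Their poses are not given: they have to be found in the camera images.
- bar: Steel bar of the stand holding the casting, lying level across it in two U brackets: 180 mm long, 20 wide, 20 high, 0.3-0.6 kg, with an end flange (8 thick, 32 wide, 26 high, underside flush) outside each bracket. Grip plate on its middle: 60 along the bar, 16 thick, top 59 mm above the underside. Origin: middle of the underside, at first 110 mm above the bench; x along, y across, z up.
- spare_bar: The identical bar in the identical but empty stand; leave it. Both stands are fixed: base plate 186 x 132 x 10 mm, two posts (50 wide, 12 thick) 70 mm either side of the middle along x, each topped by an open U: slot 26 mm wide, seat 110 mm, cheek tops 132 mm above the bench. Flanges leave about 6 mm play along the bar. Origin and axes as for the other bar.
- tray: Shallow open steel tray, fixed to the bench: 228 x 128 x 18 mm outside, walls and floor 4 mm thick (inside 220 x 120 mm, walls 14 mm above the floor). Origin: centre of its underside on the bench; x along its length, y across, z up.
- casting: Pale grey die-cast aluminium housing, a round open cup 113 mm across and 90 mm high with a flange at the bottom, standing between the posts of its stand directly under the bar, its top 100 mm above the bench. Origin: centre of its underside, 10 mm above the bench. To be left alone.

How it is judged (in metres and radians):
On the way, in this order (a step that is already met when the one before it is completed fails the run):
1. the bar is lifted level above its own brackets, both ends clear (origin more than 160 mm above the bench, within 50 mm of the casting seen from above, tilted less than 10 degrees) (height (world z) of bar above 0.16 m and horizontal distance between bar and casting below 0.05 m and angle between bar's own z axis and vertical below 0.175 rad), for 0.1 s.
2. the bar is lowered into the tray in the gripper, not dropped (fingers still on it, underside less than 20 mm above the tray floor) (z of bar in the frame of tray below 0.024 m and contact force between the fingers and bar above 1 N and x of bar in the frame of tray between -0.025 and 0.025 m and y of bar in the frame of tray between -0.05 and 0.05 m), for 0.05 s.
At the end, for the whole second after the job is handed in: The bar lies at rest flat on the tray floor, grip plate up (origin within 25 mm lengthwise and 50 mm crosswise of the tray's centre, tilted less than about 6 degrees), released; the casting and the other bar are within 20 mm of where they stood (x of bar in the frame of tray between -0.025 and 0.025 m and y of bar in the frame of tray between -0.05 and 0.05 m and z of bar in the frame of tray below 0.01 m and angle between bar's own z axis and vertical below 0.1 rad and linear speed of bar below 0.02 m/s and distance of each of casting, spare_bar from where it was at the start of the episode below 0.02 m); the robot touches nothing.
It fails at once if the bar is tilted more than 20 degrees (angle between bar's own z axis and vertical above 0.35 rad).
It fails at once if the casting is shifted more than 20 mm (distance of casting from where it was at the start of the episode above 0.02 m).
It fails at once if the bar of the empty stand is shifted more than 20 mm (distance of spare_bar from where it was at the start of the episode above 0.02 m).
It also fails if it takes over 38 s, if anything falls off the work surface, if the arm or the gripper's body presses on something with over 40 N, if the wrist force passes 120 N, or if a joint passes its speed limit or range.

## Robot

A 6-joint arm with a two-finger parallel gripper is mounted at the origin on a cart in front of the work surface, level with it; the furniture and walls round the work are solid. World frame = base frame: x ahead of the robot, y to its left, z up, the work surface at z = 0. Lengths are in mm, angles in rad, forces in N, time in s.
With the tool pointing down it reaches from about 275 to 1000 mm from the base axis. Payload 8.4 kg.
Tool frame: the origin (TCP) lies between the finger pads; the fingertips stand 22 mm ahead of it and the grasp point (between the pads) lies 3 mm ahead of it (r.nose_length is the z of the fingertips in the tool frame, in mm); z points along the fingers, y is the line along which they close (so a half turn about z gives the same grasp; the last joint's range is limited). The gripper opens to 85 mm and grips with 20 to 120 N. Pads are 22 mm wide; open, the fingers measure 114 mm over their backs; the gripper's body (76 mm by 85 mm) begins 54 mm behind the grasp point. The pads swing forward as they close: fully open they stand 13 mm farther back than shut.
Start: joints at [-1.212, 0.353, 1.633, -0, 1.155, -0.002], TCP at [220.638, -584.762, 220.581] pointing down, gripper open.
Joint ranges: [-2.63, 2.63], [-0.92, 2.1], [0.06, 2.66], [-1.3, 4.44], [0, 2.69], [-3.02, 3.02]. Speed limits (rad/s): [2.22, 2.22, 2.79, 3.14, 3.14, 3.14].

## Interface

Orientations are given as [roll, pitch, yaw] about the fixed x, y, z axes, in that order (R = Rz(yaw) Ry(pitch) Rx(roll)).
In Python, from rig import r, camrig, order, monitor gives the robot as it stands (r), with the cameras (camrig), the job (order) and the readings (monitor).
- The arm moves only by the shell command python3 steer.py [FORCE], which reads ROWS from standard input. ROWS is a JSON object with one list for each field, all of the same length, 1 to 5, a row being the entries at one place: rx, ry, rz (a rotation vector in rad), x, y, z (the shift in mm), finger_gap (the opening from 0.0 (shut) to 1.0 (fully open)); each row shifts and turns the commanded pose from where the row before left it, along the tool's axes as they then stand; what a row does not reach is not made up. A row lasts 1/12 s, in which the tool goes at most 41.7 mm and 0.125 rad, less where a joint would pass 70% of its speed; a pose out of reach is approached as far as the arm can. The fingers move at their own pace and stop on an object; FORCE is the grip in N (left out, the last holds). Time passes only in rows, so rows that do not move let the fingers close. It prints the time, the measured TCP pose, the force, the opening and the grip force at its end. Input that does not fit is refused with a message, and nothing moves.
- monitor.sense(): the state, without advancing time (a new reading comes with each control period).
- camrig.grab_frame(name): name is "scene" or "top" or "wrist"; returns the picture (420x560x3 uint8, red, green, blue); there is no depth.
- camrig.camera_params(name): a dict with "fx", "fy", "cx", "cy" (pixels), "rvec" (rotation vector, rad) and "tvec" (3), from world to camera coordinates, as OpenCV has them. Camera axes: x right, y down, z forward; pixel columns grow to the right and rows downward; lengths in mm; the calibration is good to about 2 mm. A picture is of the moment at which its call begins: read the wrist's pose just before it. camera_params takes no time and is no camera call; for the wrist camera it gives the pose at the moment of the call.
- order.sign_off(): hands the job in; it is judged then, once.
The state is a dict: "clock": time; "qpos": joint angles; "qvel": joint speeds; "joint_efforts": joint torques, N m; "eef_pos": TCP position; "tcp_rot": TCP orientation; "contact_force": force on the tool from outside, world axes, zero at the start; "wrist_torque": the same for the moment, N m; "opening": opening from 0.0 (shut) to 1.0 (fully open); "grasp_force": force on a finger pad.
Only numpy, scipy, OpenCV 4.12 (cv2) and the standard library are available. Lean on these libraries where they do the work, as an engineer would, in place of code of your own. Each camera call takes 0.05 s, during which the arm holds its last target. There are 200 camera calls.

## Working session

There is one attempt and no reset: what is moved stays moved. The work goes in short steps, Python scripts to look and compute and a shell command to move; the robot and the scene stay as the last step left them, time stands still between calls to the robot, and variables do not carry over. Pictures are saved under pics/ and viewed, at most 10 in all, crops included, and the job is handed in when it is done.

```bash
ls; mkdir -p pics
python3 - <<'E'
from rig import r, camrig, order, monitor
import cv2
for n in ("scene","top"):
    cv2.imwrite(f"pics/{n}0.png",camrig.grab_frame(n)[:,:,::-1]); print(n,camrig.camera_params(n))
print(monitor.sense(), r.nose_length)
E
```

```text
pics
rig.py
steer.py
scene {'fx': 409.63983118946646, 'fy': 409.63983118946646, 'cx': 278.34967933268564, 'cy': 216.6480626659626, 'rvec': array([ 0.70033998, -2.48856962,  1.26697306]), 'tvec': array([415.06836033, 268.40849226, 623.55602315])}
top {'fx': 529.741077930579, 'fy': 529.741077930579, 'cx': 278.34965915615527, 'cy': 212.5447523094603, 'rvec': array([ 2.15626475, -2.1473799 ,  0.19652649]), 'tvec': array([ -83.63137099,  556.20888988, 1213.08376124])}
{'clock': 0.1, 'qpos': array([-1.21243103e+00,  3.53601568e-01,  1.63406398e+00,  2.71650442e-05,
        1.15521104e+00, -2.39695295e-03]), 'qvel': array([-0.00034552, -0.0019323 , -0.00157612, -0.00110099,  0.00144087,
        0.00041472]), 'joint_efforts': array([-5.45908115e-04, -6.06359410e+01, -3.42821002e+01, -4.10244024e-05,
        3.96899399e-03,  6.16907357e-06]), 'eef_pos': array([ 220.46975123, -584.34336192,  219.92079756]), 'tcp_rot': array([-3.14030878e+00, -2.79161224e-05,  3.60751251e-01]), 'contact_force': array([-0.74924389, -0.12891535, -0.01372599]), 'wrist_torque': array([-0.04960783,  0.02310242,  0.02452774]), 'grasp_force': 0.0, 'opening': 0.9973314427324826} 22.0
```

View pics/top0.png

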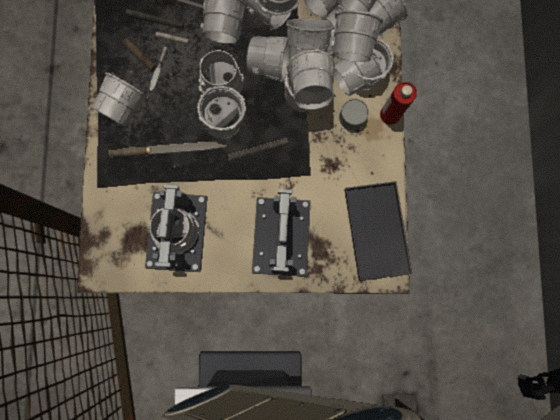

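View pics/scene0.png

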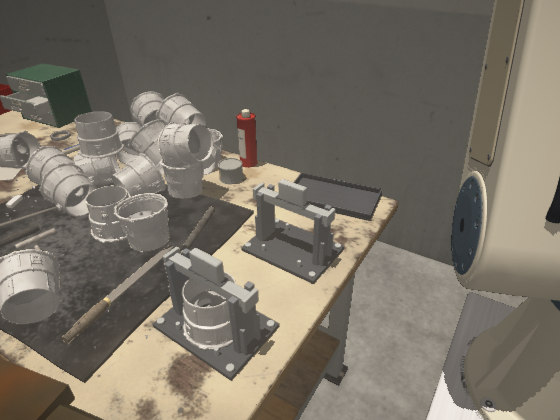

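The casting's stand is the left one in the top view (bar about (163–175, 186–270)). The empty stand is at (283,230) and the tray at (378,230). I'll enlarge these for corner positions.

Run:
```python
import cv2,numpy as np
i=cv2.imread("pics/top0.png")
a=cv2.resize(i[175:290,130:225],None,fx=5,fy=5,interpolation=cv2.INTER_CUBIC)
b=cv2.resize(i[175:290,340:415],None,fx=4,fy=5,interpolation=cv2.INTER_CUBIC)
o=np.clip(np.hstack([a,b])*1.6,0,255).astype('uint8'); print(o.shape)
cv2.imwrite("pics/crop.png",o)
```

```text
(575, 775, 3)
```

View pics/crop.png

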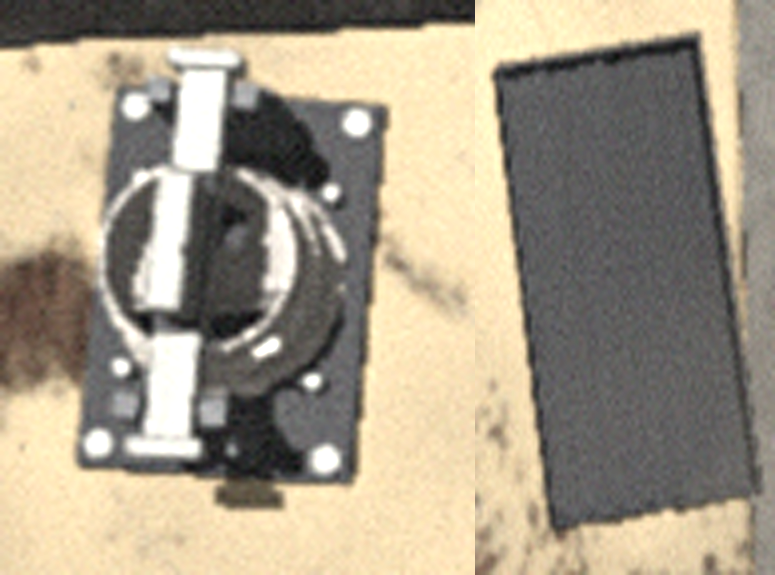

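The crop shows the casting stand's base plate corners at about (117,87), (387,104), (352,484) and (80,468). The bar's flanges are centred near (206,58) and (163,448). The tray's rim corners are at (495,68), (698,35), (758,493) and (553,528), all in crop pixels.

```bash
cat > h.py <<'E'
import numpy as np,cv2
from rig import r, camrig, order, monitor
def cast(cam,px,z,P=None):
    P=P or camrig.camera_params(cam); R=cv2.Rodrigues(P["rvec"])[0]; c=-R.T@P["tvec"]
    px=np.atleast_2d(np.array(px,float))
    d=np.c_[(px[:,0]-P["cx"])/P["fx"],(px[:,1]-P["cy"])/P["fy"],np.ones(len(px))]@R
    return c+d*((z-c[2])/d[:,2])[:,None]
def proj(cam,X,P=None):
    P=P or camrig.camera_params(cam); K=np.array([[P["fx"],0,P["cx"]],[0,P["fy"],P["cy"]],[0,0,1]])
    return cv2.projectPoints(np.array(X,float).reshape(-1,1,3),P["rvec"],P["tvec"],K,None)[0][:,0]
E
python3 - <<'E'
from h import *
s=lambda L:[(130+(u-2)/5,175+(v-2)/5) for u,v in L]
t=lambda L:[(340+(u-475-1.5)/4,175+(v-2)/5) for u,v in L]
def show(n,p,axis):
    d=axis[:2]; print(n,p.round(1).tolist(),'mean',p.mean(0).round(1),'yaw',np.degrees(np.arctan2(d[1],d[0])).round(2),np.linalg.norm(d).round(1))
p=cast("top",s([(117,87),(387,104),(352,484),(80,468)]),10); show("plate",p,(p[0]+p[1]-p[2]-p[3])/2)
p=cast("top",s([(206,58),(163,448)]),136); show("bar flanges",p,p[0]-p[1])
p=cast("top",s([(175,172),(194,172),(184,316),(136,308)]),169); show("grip",p,(p[0]+p[1]-p[2]-p[3])/2)
p=cast("top",t([(495,68),(698,35),(758,493),(553,528)]),18); show("tray",p,(p[0]+p[1]-p[2]-p[3])/2)
E
```

```text
plate [[610.9, 223.8, 10.0], [603.4, 92.3, 10.0], [418.5, 104.7, 10.0], [425.7, 234.2, 10.0]] mean [514.6 163.8  10. ] yaw -3.53 185.4
bar flanges [[599.5, 158.4, 136.0], [428.0, 171.1, 136.0]] mean [513.7 164.7 136. ] yaw -4.23 172.0
grip [[543.1, 163.9, 169.0], [543.1, 155.8, 169.0], [481.6, 157.9, 169.0], [484.8, 178.2, 169.0]] mean [513.1 164.  169. ] yaw -7.79 60.5
tray [[622.2, -244.4, 18.0], [639.7, -370.1, 18.0], [415.5, -399.0, 18.0], [398.5, -275.2, 18.0]] mean [ 519.  -322.2   18. ] yaw 7.59 225.9
```

```bash
echo '{"rx":[0,0,0,0,0],"ry":[0,0,0,0,0],"rz":[0.106,0.106,0.106,0.108,0],"x":[0,0,0,0,0],"y":[0,0,0,0,0],"z":[-10,-10,-10,-10,0],"finger_gap":[1,1,1,1,1]}' | python3 steer.py 60
```

```text
clock: 0.52
eef_pos: [220.9, -585.5, 262.2]
tcp_rot: [3.139, -0.001, -0.07]
contact_force: [-0.4, -0.2, 0.6]
opening: 0.998
grasp_force: 0.0
```

```bash
M='not used'; echo '{"rx":[0,0,0,0,0],"ry":[0,0,0,0,0],"rz":[0,0,0,0,0],"x":[11,11,11,11,11],"y":[-34,-34,-34,-34,-34],"z":[0,0,0,0,0],"finger_gap":[1,1,1,1,1]}' | python3 steer.py
echo '{"rx":[0,0,0,0,0],"ry":[0,0,0,0,0],"rz":[0,0,0,0,0],"x":[11,11,11,11,11],"y":[-34,-34,-34,-34,-34],"z":[0,0,0,0,0],"finger_gap":[1,1,1,1,1]}' | python3 steer.py
```

```text
clock: 0.93
eef_pos: [286.6, -416.8, 259.7]
tcp_rot: [-3.141, 0.001, -0.062]
contact_force: [0.8, -0.4, 0.3]
opening: 1.003
grasp_force: 0.0
clock: 1.35
eef_pos: [352.5, -250.8, 260.0]
tcp_rot: [-3.141, 0.0, -0.061]
contact_force: [0.7, 0.8, -0.3]
opening: 0.999
grasp_force: 0.0
```

```bash
echo '{"rx":[0,0,0,0,0],"ry":[0,0,0,0,0],"rz":[0,0,0,0,0],"x":[11,11,11,11,11],"y":[-34,-34,-34,-34,-34],"z":[0,0,0,0,0],"finger_gap":[1,1,1,1,1]}' | python3 steer.py
echo '{"rx":[0,0,0,0,0],"ry":[0,0,0,0,0],"rz":[0,0,0,0,0],"x":[11,11,11,11,0],"y":[-34,-34,-34,-34,0],"z":[0,0,0,0,0],"finger_gap":[1,1,1,1,1]}' | python3 steer.py
```

```text
clock: 1.77
eef_pos: [418.5, -84.8, 260.1]
tcp_rot: [-3.142, 0.0, -0.061]
contact_force: [1.1, 0.5, 0.2]
opening: 1.001
grasp_force: 0.0
clock: 2.18
eef_pos: [472.9, 51.0, 260.1]
tcp_rot: [-3.14, -0.001, -0.058]
contact_force: [-0.4, -0.7, -0.3]
opening: 1.004
grasp_force: 0.0
```

```bash
echo '{"rx":[0,0,0,0,0],"ry":[0,0,0,0,0],"rz":[0,0,0,0,0],"x":[8.5,8.5,8.5,8.5,0],"y":[-28.8,-28.8,-28.8,-28.8,0],"z":[0,0,0,0,0],"finger_gap":[1,1,1,1,1]}' | python3 steer.py
python3 - <<'E'
from h import *
P=camrig.camera_params("wrist"); cv2.imwrite("pics/w1.png",camrig.grab_frame("wrist")[:,:,::-1])
import pickle; pickle.dump(P,open("w1.pkl","wb"))
y=-.065;c,s=np.cos(y),np.sin(y)
for x,z in((-86,136),(86,136),(-30,169),(30,169),(0,169)): print(x,z,proj("wrist",[514+c*x,164+s*x,z],P).round(0))
E
```

```text
clock: 2.6
eef_pos: [514.0, 162.7, 259.9]
tcp_rot: [-3.14, -0.0, -0.06]
contact_force: [-0.2, -0.3, -0.4]
opening: 0.998
grasp_force: 0.0
-86 136 [[282. 280.]]
86 136 [[283.  93.]]
-30 169 [[282. 242.]]
30 169 [[282. 170.]]
0 169 [[282. 207.]]
```

View pics/w1.png

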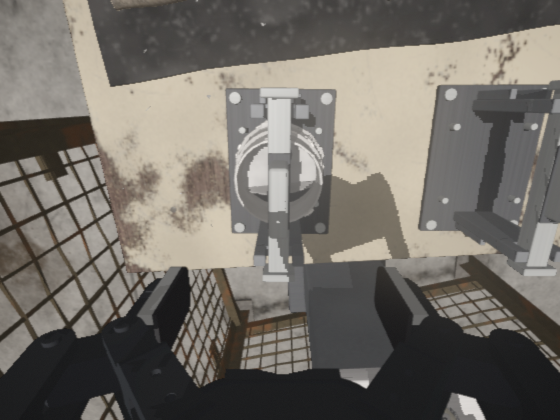

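Wrist view: the bar runs from its far flange at (279,92) to its near flange at (276,277), a few px left of the prediction. The casting's rim is below it, and the jaws straddle the bar with room on both sides.

Run:
```python
from h import *
import pickle; P=pickle.load(open("w1.pkl","rb"))
g=cv2.cvtColor(cv2.imread("pics/w1.png"),6).astype(int)
for v in (90,110,130,150,175,190,205,220,235,260,276): print(v,g[v,258:304:1].tolist())
p=cast("wrist",[(279,92.5),(276,277)],136,P);print(p,p.mean(0),np.degrees(np.arctan2(*(p[0]-p[1])[1::-1])))
```

```text
90 [127, 143, 179, 204, 210, 210, 210, 210, 210, 210, 210, 209, 209, 209, 209, 209, 209, 209, 208, 208, 208, 208, 208, 208, 208, 207, 207, 207, 207, 206, 206, 206, 206, 206, 206, 206, 206, 206, 205, 197, 165, 128, 124, 124, 126, 126]
110 [168, 168, 168, 168, 162, 136, 100, 95, 104, 146, 196, 213, 214, 214, 213, 213, 214, 214, 213, 211, 211, 210, 210, 210, 210, 211, 209, 207, 206, 207, 208, 202, 170, 114, 101, 110, 122, 130, 159, 168, 169, 168, 168, 167, 166, 166]
130 [180, 158, 149, 145, 143, 142, 143, 147, 149, 165, 193, 210, 212, 212, 210, 210, 212, 212, 211, 209, 209, 208, 208, 208, 209, 209, 208, 206, 205, 205, 205, 196, 166, 131, 126, 124, 124, 123, 122, 123, 124, 126, 128, 133, 164, 198]
150 [124, 140, 169, 203, 205, 205, 205, 205, 205, 200, 195, 207, 209, 208, 207, 207, 209, 210, 208, 206, 206, 205, 205, 206, 206, 206, 205, 203, 202, 202, 200, 182, 137, 111, 118, 119, 119, 119, 119, 118, 128, 170, 208, 211, 211, 206]
175 [212, 212, 212, 211, 211, 211, 210, 208, 206, 192, 160, 178, 191, 200, 205, 207, 206, 205, 204, 204, 203, 204, 205, 205, 204, 203, 200, 183, 148, 158, 127, 94
[... 877 characters left out ...]
111, 111, 111, 110, 107, 104, 99, 87, 80, 80, 80, 79, 79, 80, 79, 79, 80, 80, 81, 92, 110, 112]
260 [156, 155, 155, 155, 156, 155, 146, 144, 172, 183, 180, 194, 196, 194, 195, 195, 194, 193, 194, 194, 195, 195, 194, 194, 180, 122, 109, 108, 109, 113, 150, 189, 192, 173, 103, 84, 83, 84, 84, 84, 84, 84, 83, 83, 86, 101]
276 [157, 157, 156, 158, 169, 186, 192, 192, 191, 192, 191, 191, 191, 191, 191, 190, 191, 190, 190, 190, 190, 190, 190, 190, 190, 190, 190, 189, 175, 134, 120, 107, 105, 105, 105, 105, 107, 110, 111, 111, 111, 110, 110, 110, 105, 96]
[[600.74198423 161.22133577 136.        ]
 [432.11292431 175.02554517 136.        ]] [516.42745427 168.12344047 136.        ] -4.6798770900005255
```

```bash
echo '{"rx":[0,0,0,0,0],"ry":[0,0,0,0,0],"rz":[0.013,0,0,0,0],"x":[1,0,0,0,0],"y":[-3.3,0,0,0,0],"z":[25,25,25,20,8],"finger_gap":[1,1,1,1,1]}' | python3 steer.py; echo '{"rx":[0],"ry":[0],"rz":[0],"x":[0],"y":[0],"z":[0],"finger_gap":[1]}' | python3 steer.py
python3 - <<'E'
from h import *
cv2.imwrite("pics/w2.png",camrig.grab_frame("wrist")[:,:,::-1])
cv2.imwrite("pics/s2.png",camrig.grab_frame("scene")[:,:,::-1])
E
```

```text
clock: 3.07
eef_pos: [511.6, 160.5, 154.5]
tcp_rot: [3.139, 0.004, -0.076]
contact_force: [-0.3, -0.2, 0.4]
opening: 1.0
grasp_force: 0.0
clock: 3.15
eef_pos: [512.1, 160.8, 155.5]
tcp_rot: [3.14, 0.004, -0.077]
contact_force: [-1.3, 1.1, 0.2]
opening: 1.002
grasp_force: 0.0
```

View pics/w2.png

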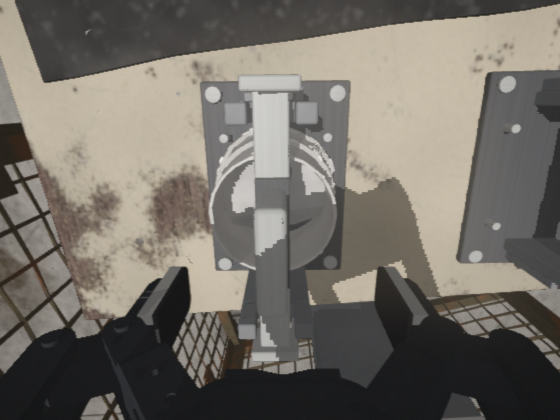

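The bar's centre line is at column 270 and the jaws' midline at about 281. That puts the bar roughly 6 mm to the tool's −y side, so I'll correct before closing.

```bash
echo '{"rx":[0,0,0],"ry":[0,0,0],"rz":[0,0,0],"x":[3,0,0],"y":[-6,0,0],"z":[-1.5,0,0],"finger_gap":[1,1,1]}' | python3 steer.py
python3 - <<'E'
from h import *
P=camrig.camera_params("wrist"); f=camrig.grab_frame("wrist"); cv2.imwrite("pics/w3.png",f[:,:,::-1])
g=cv2.cvtColor(f,7).astype(int)
for v in (80,110,140): print(v,g[v,225:325:2].tolist())
y=-.075;c,s=np.cos(y),np.sin(y)
for x,z in((-86,136),(86,136)): print(x,proj("wrist",[515+c*x,167+s*x,z],P).round(0))
# tool axis in image: TCP line along tool x at z=136
e=monitor.sense()["eef_pos"]; print(e,proj("wrist",[[e[0]+c*x,e[1]+s*x,136] for x in (30,86)],P).round(1))
E
```

```text
clock: 3.5
eef_pos: [518.4, 168.5, 160.4]
tcp_rot: [-3.141, -0.002, -0.078]
contact_force: [-0.2, -0.0, -0.1]
opening: 1.003
grasp_force: 0.0
80 [170, 174, 167, 167, 166, 176, 178, 178, 178, 177, 175, 176, 177, 177, 176, 179, 178, 178, 177, 178, 180, 180, 181, 182, 181, 180, 180, 179, 180, 180, 180, 181, 183, 183, 183, 183, 184, 182, 182, 183, 182, 183, 185, 185, 185, 184, 184, 184, 184, 184]
110 [138, 101, 113, 118, 115, 115, 117, 118, 119, 119, 117, 117, 114, 113, 108, 100, 105, 108, 107, 101, 91, 122, 190, 204, 202, 201, 201, 203, 201, 199, 198, 198, 197, 198, 197, 194, 194, 195, 190, 120, 88, 88, 88, 88, 87, 86, 85, 92, 98, 113]
140 [117, 117, 115, 116, 127, 124, 107, 111, 116, 118, 117, 116, 116, 117, 171, 211, 199, 198, 204, 200, 177, 158, 180, 202, 201, 199, 200, 201, 200, 199, 197, 196, 196, 197, 197, 192, 192, 194, 187, 138, 120, 119, 115, 115, 96, 111, 113, 111, 112, 111]
-86 [[287. 361.]]
86 [[287.  95.]]
[518.04692392 168.30717039 160.03910777] [[284.3 193.6]
 [284.1  89. ]]
```

Bar column centre is now 285 against a tool line at 284, so it is centred. Next I close the gripper.

```bash
echo '{"rx":[0,0,0,0,0],"ry":[0,0,0,0,0],"rz":[0,0,0,0,0],"x":[-2,0,0,0,0],"y":[0,0,0,0,0],"z":[2,0,0,0,0],"finger_gap":[0.5,0.3,0,0,0]}' | python3 steer.py 80; echo '{"rx":[0,0,0,0,0],"ry":[0,0,0,0,0],"rz":[0,0,0,0,0],"x":[0,0,0,0,0],"y":[0,0,0,0,0],"z":[0,0,0,0,0],"finger_gap":[0,0,0,0,0]}' | python3 steer.py
```

```text
clock: 3.97
eef_pos: [515.4, 168.1, 157.1]
tcp_rot: [3.142, 0.0, -0.078]
contact_force: [0.8, 0.5, -0.4]
opening: 0.298
grasp_force: 0.0
clock: 4.38
eef_pos: [515.5, 168.0, 157.4]
tcp_rot: [3.142, -0.0, -0.078]
contact_force: [-1.5, -2.1, 5.5]
opening: 0.119
grasp_force: 78.4
```

```bash
echo '{"rx":[0,0,0,0,0],"ry":[0,0,0,0,0],"rz":[0,0,0,0,0],"x":[0,0,0,0,0],"y":[0,0,0,0,0],"z":[-5,-10,-15,-15,-15],"finger_gap":[0,0,0,0,0]}' | python3 steer.py; echo '{"rx":[0,0,0,0,0],"ry":[0,0,0,0,0],"rz":[0,0,0,0,0],"x":[0,0,0,0,0],"y":[0,0,0,0,0],"z":[-15,-10,0,0,0],"finger_gap":[0,0,0,0,0]}' | python3 steer.py; echo '{"rx":[0,0,0,0,0],"ry":[0,0,0,0,0],"rz":[0,0,0,0,0],"x":[0,0,0,0,0],"y":[0,0,0,0,0],"z":[-20,-20,-15,0,0],"finger_gap":[0,0,0,0,0]}' | python3 steer.py
python3 - <<'E'
from h import *
a=camrig.grab_frame("wrist");b=camrig.grab_frame("scene")
cv2.imwrite("pics/ws4.png",cv2.resize(np.hstack([a,b])[:,:,::-1],(800,300),interpolation=3))
E
```

```text
clock: 4.8
eef_pos: [515.0, 168.0, 217.8]
tcp_rot: [3.141, 0.001, -0.078]
contact_force: [0.5, -0.0, -5.4]
opening: 0.116
grasp_force: 78.3
clock: 5.22
eef_pos: [514.8, 167.9, 241.2]
tcp_rot: [3.141, 0.001, -0.078]
contact_force: [-1.4, 0.2, -5.6]
opening: 0.117
grasp_force: 78.3
clock: 5.63
eef_pos: [515.3, 168.1, 296.4]
tcp_rot: [3.142, 0.0, -0.078]
contact_force: [-0.4, -0.3, -4.8]
opening: 0.112
grasp_force: 78.8
```

View pics/ws4.png

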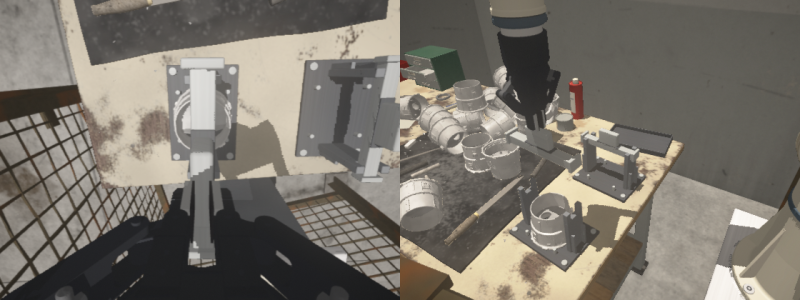

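The bar is held level above its brackets, the casting is undisturbed, and the weight is about 5 N. Next I carry it to the tray.

```bash
echo '{"rx":[0,0,0,0,0],"ry":[0,0,0,0,0],"rz":[0,0,0,0,0],"x":[1,2,2.6,2.6,2.6],"y":[10,20,30,30,30],"z":[0,0,0,0,0],"finger_gap":[0,0,0,0,0]}' | python3 steer.py; echo '{"rx":[0,0,0,0,0],"ry":[0,0,0,0,0],"rz":[0,0,0,0,0],"x":[2.6,2.6,2.6,2.6,2.6],"y":[30,30,30,30,30],"z":[0,0,0,0,0],"finger_gap":[0,0,0,0,0]}' | python3 steer.py; echo '{"rx":[0,0,0,0,0],"ry":[0,0,0,0,0],"rz":[0,0,0,0,0],"x":[2.6,2.6,2.6,2.6,2.6],"y":[30,30,30,30,30],"z":[0,0,0,0,0],"finger_gap":[0,0,0,0,0]}' | python3 steer.py; echo '{"rx":[0,0,0,0,0],"ry":[0,0,0,0,0],"rz":[-0.05,-0.05,-0.05,-0.06,0],"x":[2.6,2,0,0,0],"y":[30,20,0,0,0],"z":[0,0,0,0,0],"finger_gap":[0,0,0,0,0]}' | python3 steer.py
```

```text
clock: 6.15
eef_pos: [515.9, 46.0, 295.8]
tcp_rot: [3.141, 0.002, -0.077]
contact_force: [0.6, -0.4, -5.1]
opening: 0.113
grasp_force: 78.8
clock: 6.57
eef_pos: [516.9, -104.8, 295.9]
tcp_rot: [3.142, 0.002, -0.078]
contact_force: [1.8, 0.5, -5.7]
opening: 0.115
grasp_force: 78.8
clock: 6.98
eef_pos: [518.0, -255.3, 295.8]
tcp_rot: [-3.141, 0.002, -0.078]
contact_force: [0.4, -0.1, -5.0]
opening: 0.112
grasp_force: 78.8
clock: 7.4
eef_pos: [519.8, -304.3, 295.5]
tcp_rot: [-3.14, 0.002, 0.133]
contact_force: [-0.3, -0.0, -5.1]
opening: 0.122
grasp_force: 79.1
```

```bash
echo '{"rx":[0,0,0,0,0],"ry":[0,0,0,0,0],"rz":[0,0,0,0,0],"x":[-3.4,0,0,0,0],"y":[17.7,0,0,0,0],"z":[20,35,35,35,35],"finger_gap":[0,0,0,0,0]}' | python3 steer.py; echo '{"rx":[0,0,0,0],"ry":[0,0,0,0],"rz":[0,0,0,0],"x":[0,0,0,0],"y":[0,0,0,0],"z":[25,10,0,0],"finger_gap":[0,0,0,0]}' | python3 steer.py
python3 - <<'E'
from h import *
import pickle
P=camrig.camera_params("wrist");a=camrig.grab_frame("wrist");pickle.dump(P,open("w5.pkl","wb"))
cv2.imwrite("pics/w5.png",np.clip(a[:,:,::-1]*1.4,0,255).astype('uint8'))
e=monitor.sense();y=e["tcp_rot"][2];c,s=np.cos(y),np.sin(y);z=e["eef_pos"][2]-157.4+110
print(e["eef_pos"],z,"bar ends",proj("wrist",[[e["eef_pos"][0]+c*x,e["eef_pos"][1]+s*x,z+26] for x in(-86,86)],P).round(0))
t=np.radians(7.6);c,s=np.cos(t),np.sin(t)
print("tray corners",proj("wrist",[[519+c*x-s*y,-322+s*x+c*y,18] for x in(-110,110) for y in(-60,60)],P).round(0).tolist())
E
```

```text
clock: 7.82
eef_pos: [519.1, -321.5, 135.1]
tcp_rot: [-3.141, 0.001, 0.13]
contact_force: [0.4, 0.7, -5.0]
opening: 0.111
grasp_force: 79.1
clock: 8.15
eef_pos: [520.0, -321.8, 102.4]
tcp_rot: [-3.141, 0.0, 0.131]
contact_force: [0.7, 0.1, -4.3]
opening: 0.112
grasp_force: 79.1
[ 520.87244869 -322.24492395  103.53431059] 56.134310585102085 bar ends [[285. 361.]
 [285.  87.]]
tray corners [[352.0, 329.0], [216.0, 329.0], [373.0, 56.0], [194.0, 56.0]]
```

View pics/w5.png

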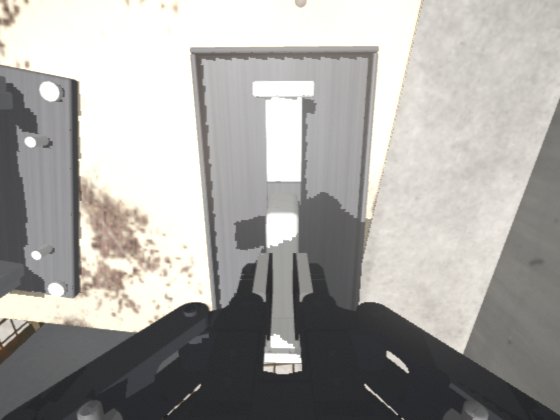

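The bar lies lengthwise over the tray: far flange (283,88), tray inner corners about (200,58) and (374,58). That matches the prediction to within 2–6 px, so I'll lower it.

```bash
echo '{"rx":[0,0,0,0,0],"ry":[0,0,0,0,0],"rz":[0,0,0,0,0],"x":[0,0,0,0,0],"y":[0,0,0,0,0],"z":[20,15,8,4,0],"finger_gap":[0,0,0,0,0]}' | python3 steer.py; echo '{"rx":[0,0,0,0],"ry":[0,0,0,0],"rz":[0,0,0,0],"x":[0,0,0,0],"y":[0,0,0,0],"z":[1,1,0,0],"finger_gap":[0,0,0,0]}' | python3 steer.py
```

```text
clock: 8.62
eef_pos: [520.2, -321.8, 55.6]
tcp_rot: [3.141, -0.0, 0.132]
contact_force: [0.5, 0.2, -5.2]
opening: 0.117
grasp_force: 79.0
clock: 8.95
eef_pos: [520.2, -321.8, 53.6]
tcp_rot: [3.141, -0.001, 0.132]
contact_force: [-0.3, -0.1, -5.1]
opening: 0.116
grasp_force: 79.1
```

```bash
echo '{"rx":[0,0,0,0],"ry":[0,0,0,0],"rz":[0,0,0,0],"x":[0,0,0,0],"y":[0,0,0,0],"z":[1,1,0,0],"finger_gap":[0,0,0,0]}' | python3 steer.py; echo '{"rx":[0,0,0],"ry":[0,0,0],"rz":[0,0,0],"x":[0,0,0],"y":[0,0,0],"z":[0.7,0,0],"finger_gap":[0,0,0]}' | python3 steer.py
```

```text
clock: 9.28
eef_pos: [520.3, -322.1, 51.6]
tcp_rot: [3.141, -0.001, 0.132]
contact_force: [-1.2, -1.7, 0.9]
opening: 0.111
grasp_force: 82.1
clock: 9.53
eef_pos: [520.4, -322.4, 51.4]
tcp_rot: [3.14, -0.001, 0.132]
contact_force: [-4.0, -2.4, 6.0]
opening: 0.118
grasp_force: 84.5
```

The upward force shows the bar is on the floor, so I'll open and retreat.

```bash
echo '{"rx":[0,0,0,0,0],"ry":[0,0,0,0,0],"rz":[0,0,0,0,0],"x":[0,0,0,0,0],"y":[0,0,0,0,0],"z":[0,0,0,0,0],"finger_gap":[0.3,0.6,0.8,0.8,0.8]}' | python3 steer.py; echo '{"rx":[0,0,0,0,0],"ry":[0,0,0,0,0],"rz":[0,0,0,0,0],"x":[0,0,0,0,0],"y":[0,0,0,0,0],"z":[0,-8,-20,-30,-35],"finger_gap":[0.8,0.8,0.8,0.8,0.8]}' | python3 steer.py; echo '{"rx":[0,0,0,0,0],"ry":[0,0,0,0,0],"rz":[0,0,0,0,0],"x":[0,0,0,0,0],"y":[0,0,0,0,0],"z":[-35,-35,-20,0,0],"finger_gap":[0.8,0.8,0.8,0.8,0.8]}' | python3 steer.py;  python3 - <<'E'
from h import *
a=camrig.grab_frame("wrist");b=camrig.grab_frame("scene")
cv2.imwrite("pics/ws6.png",cv2.resize(np.hstack([a,b])[:,:,::-1],(800,300),interpolation=3))
E
```

```text
clock: 9.95
eef_pos: [520.0, -321.5, 50.3]
tcp_rot: [-3.141, 0.0, 0.132]
contact_force: [-0.2, -0.4, -0.7]
opening: 0.795
grasp_force: 0.0
clock: 10.37
eef_pos: [518.8, -320.9, 143.4]
tcp_rot: [-3.139, 0.003, 0.132]
contact_force: [0.2, -0.6, -0.1]
opening: 0.796
grasp_force: 0.0
clock: 10.78
eef_pos: [520.5, -322.0, 235.2]
tcp_rot: [3.14, -0.002, 0.132]
contact_force: [-0.0, 0.7, -0.8]
opening: 0.797
grasp_force: 0.0
```

View pics/ws6.png

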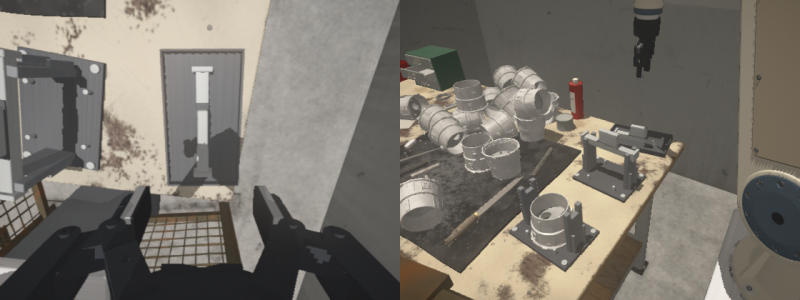

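The bar lies flat and centred in the tray (wrist (202,68)–(202,175)) with its plate up. The casting and the spare bar are in place, and the gripper is clear.

```bash
python3 -c "
from rig import r, camrig, order, monitor
print(order.sign_off())"
```

```text
the job is handed in; nothing more can be done
None
```

I lifted the bar level off the casting's stand, set it down flat in the centre of the tray with its grip plate up, released it, and handed the job in at about 11 s. In the last pictures the casting and the spare bar are in place; the hand-in returned no verdict.

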